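# Pack the parcel tray and clamp it snug

### The job

Pack the wax block and the glue bottle into the narrow wooden tray beside the wick spool, standing upright on its floor in one row: spool towards the end stop, then the block, then the bottle next to the sliding clamp board (draw the board back by its red grip first to make room). Then push the board up until the whole row bears firmly on the end stop with no gaps, pressing well but not crushing the goods, let go, and leave the other things on the bench alone.

Things in the scene. Friction and masses are not known exactly. Their poses are not given: they have to be found in the camera images.
- tray: Narrow open plywood tray, fixed; 81 mm wide outside, 61 mm inside, side walls 45 mm high, floor 8 mm thick. Origin on the bench, mid-width; y runs along the row to the end stop, x across, z up. The aluminium end stop (52 mm high) is screw-set: its face stands anywhere from y = +105 to +140 mm, setting not reported; end wall (58 mm) behind it, knob out to y = 202 mm; other end y = -172 mm.
- board (a joint): Clamp board sliding in the tray (wood, black rubber face, 57 mm wide, top 88 mm above the bench). Value in m: 0 fully back, growing towards the end stop, travel 0.2; at value v its pressing face is at tray y = -0.130 + v. It runs stiffly (about 3 N) and stays where it is left. About 10 N on the goods clamps them well, 30 N crushes them.
- board_grip (a point): On the red upright grip of the clamp board, 42 mm behind the pressing face, 106 mm above the bench, middle of its length; the grip is 16 mm thick across the tray (x), 46 mm long along it (y), rises 15 mm above this point and widens to 40 mm lower than 67 mm above the bench. Axes as the tray's.
- spool: Wooden spool of white wick cord, 54 mm in diameter, 62 mm high, about 0.07 kg, standing in the tray between board and end stop. Origin: centre of its underside, z up its axis.
- wax_middle (a point): Centre of the pale yellow wax block, which stands on its end on the bench: 120 mm tall, 86 mm by 53 mm in plan, about 0.25 kg, so this point is 60 mm above what it stands on. Axes: x level along the 86 mm, z level across the 53 mm, y up along the 120 mm.
- bottle: White glue bottle with yellow label and red pointed cap, standing: body 53 mm in diameter up to 118 mm, cap 22 mm in diameter, 150 mm high in all, about 0.16 kg. Origin: centre of its underside, z up.
- balls_a: Cluster of white balls, about 68 mm across, near side of the bench on the left; leave alone. Origin: centre of its underside.
- balls_b: Cluster of white balls, about 68 mm across, beyond the tray on the right; leave alone. Origin: centre of its underside.
- can: Standing spray can with a red cap, 67 mm in diameter, 202 mm high, far right; leave alone. Origin: centre of its underside.
- wax: The same pale yellow wax block; origin on the middle of one of its broad 86 mm by 120 mm faces, 60 mm above its foot; axes as at wax_middle, which lies 26.5 mm along z.
- board_face (a point): Foot of the clamp board's pressing face, mid-width, 8 mm above the bench (on the tray's floor); axes as the tray's.
Not all that is in view belongs to the job. What is shaped like the bottle but pink or turquoise is not meant.

How it is judged:
By the outcome, as a careful person would: the job done as asked, in the order asked, and still so for the second after the job is handed in, with the robot touching nothing.
It also fails if it takes over 72 s, if anything falls off the work surface, if the arm or the gripper's body presses on something with over 40 N, if the wrist force passes 120 N, or if a joint passes its speed limit or range.

### The arm

A 7-joint arm with a two-finger parallel gripper is mounted at the origin on the work surface; the furniture and walls round the work are solid. World frame = base frame: x ahead of the robot, y to its left, z up, the work surface at z = 0. Lengths are in m, angles in rad, forces in N, time in s.
With the tool pointing down it reaches from about 0.4 to 0.875 m from the base axis. Payload 19.3 kg.
Tool frame: the origin (TCP) lies midway between the tips of the shut fingers; the grasp point (between the pads) lies 19 mm behind it; z points along the fingers, y is the line along which they close (so a half turn about z gives the same grasp; the last joint's range is limited). The gripper opens to 85 mm and grips with 20 to 120 N. Pads are 22 mm wide; open, the fingers measure 114 mm over their backs; the gripper's body (76 mm by 85 mm) begins 54 mm behind the grasp point. The pads swing forward as they close: fully open they stand 13 mm farther back than shut.
Start: joints at [1.241, 0.521, -0.036, 1.599, 0.021, 1.021, -0.113], TCP at [0.161, -0.604, 0.231] pointing down, gripper open.
Joint ranges: [-2.91, 2.91], [-0.3, 2.13], [-1.5, 1.42], [0.17, 2.43], [-1.26, 4.41], [0.16, 1.93], [-2.52, 2.52]. Speed limits (rad/s): [1.89, 1.89, 2.39, 2.39, 3.01, 3.01, 3.01].

### API

Orientations are given as [roll, pitch, yaw] about the fixed x, y, z axes, in that order (R = Rz(yaw) Ry(pitch) Rx(roll)).
In Python, from workcell import telemetry, grab_frame, calibration, bot, outline_of, landmark_of gives the robot as it stands. The module is installed in compiled form; this text tells all that it offers.
- The arm moves only by the shell command python3 -m inch 'ROWS' [FORCE]. ROWS is JSON, a list of rows, each a list of 7 numbers: the shift along the tool's x, y, z in m, then the turn, a rotation vector about the tool's x, y, z in rad, then the closure, from 0 (fully open) to 1 (shut). A call has 1 to 5 rows; each row shifts and turns the commanded pose from where the row before left it, along the tool's axes as they then stand; what a row does not reach is not made up. A row lasts 1/10 s, in which the tool goes at most 50 mm and 8.59 degrees, less where a joint would pass 70% of its speed; a pose out of reach is approached as far as the arm can. A call is refused whole if a number of a shift passes 0.05 or a number of a turn 0.15, either way. A call with a gripper value outside its range is refused whole. The fingers move at their own pace and stop on an object; FORCE is the grip in N (left out, the last holds). Time passes only in rows, so rows that do not move let the fingers close. It gives the time, the measured TCP pose, the force, the opening and the grip force at its end, in the units of the state.
- telemetry.observe(): the state, without advancing time (a new reading comes with each control period).
- grab_frame(name): name is "side" or "top"; returns the picture (384x512x3 uint8, red, green, blue); there is no depth.
- calibration(name): a dict with "fovy" (degrees; the focal length in pixels is half the picture's height over the tangent of half this angle, whatever the lens; pixels are square), "cx", "cy" (the principal point, pixels), "dist" ([k1, k2, p1, p2, k3] as OpenCV has them; the pictures are not rectified), "pose" (4x4, takes a point from camera to world coordinates). Camera axes: x right, y down, z forward; pixel columns grow to the right and rows downward; lengths in m; the calibration is good to about 2 mm. A picture is of the moment at which its call begins. calibration takes no time and is no camera call.
- bot.job_done(): hands the job in; it is judged then, once.
Trained networks look in the newest picture that a camera, given by its name, has taken for a name from the list of things; names that differ only in an ending like _2 or _b are one class to them, and where a whole thing is asked for, a point or a joint stands for the part that bears it (a point fixed in the world has none). Each returns a list of dicts, best first, with "score" (0 to 1); they miss things now and then, are a little off and sometimes report something else, mostly with a low value. They report only what shows in the picture. A call takes as long as a camera call. They do not tell look-alikes from the thing itself.
- outline_of(label, camera): "region" (384x512 bool, what is visible of it) and "rect" ([left, top, right, bottom] in pixels, round what is visible of it).
- landmark_of(label, camera): "xy" ([column, row] in pixels: a listed point, or the origin of a listed thing).
The state is a dict: "clock": time; "qpos": joint angles; "qd": joint speeds; "joint_efforts": joint torques, N m; "position": TCP position; "tool_rot": TCP orientation; "force": force on the tool from outside, world axes, zero at the start; "moment": the same for the moment, N m; "grip_width": finger opening in m; "finger_force": force on a finger pad.
Only numpy, scipy, OpenCV 4.12 (cv2) and the standard library are available. Lean on these libraries where they do the work, as an engineer would, in place of code of your own. Each camera call takes 0.05 s, during which the arm holds its last target. There are 200 camera calls.

## Working session

There is one attempt and no reset: what is moved stays moved. The work goes in short steps, Python scripts to look and compute and a shell command to move; the robot and the scene stay as the last step left them, time stands still between calls to the robot, and variables do not carry over. Pictures are saved under pics/ and viewed, at most 10 in all, crops included, and the job is handed in when it is done.

```bash
mkdir -p pics
cat > h.py <<'E'
import numpy as np, cv2
from workcell import telemetry, grab_frame, calibration, bot, outline_of, landmark_of
def K(n):
    c=calibration(n); f=192/np.tan(np.radians(c["fovy"])/2)
    return np.array([[f,0,c["cx"]],[0,f,c["cy"]],[0,0,1]]),np.array(c["dist"],float),np.array(c["pose"])
def ray(n,xy):
    k,d,P=K(n); u=cv2.undistortPoints(np.array([[xy]],float),k,d)[0,0]
    return P[:3,3],P[:3,:3]@np.array([u[0],u[1],1])
def at_z(n,xy,z):
    o,r=ray(n,xy); return o+r*(z-o[2])/r[2]
def proj(n,p):
    k,d,P=K(n); T=np.linalg.inv(P)
    return cv2.projectPoints(np.array(p,float).reshape(-1,1,3),cv2.Rodrigues(T[:3,:3])[0],T[:3,3],k,d)[0][:,0]
def tri(a,b):
    (o1,r1),(o2,r2)=ray("top",a),ray("side",b)
    s=np.linalg.lstsq(np.c_[r1,-r2],o2-o1,rcond=None)[0]
    p,q=o1+s[0]*r1,o2+s[1]*r2
    return (p+q)/2,np.linalg.norm(p-q)
E
python3 - <<'E'
from h import *
np.set_printoptions(precision=3,suppress=True)
s=telemetry.observe(); print(s)
for n in("top","side"):
    cv2.imwrite(f"pics/{n}0.png",grab_frame(n)[...,::-1])
    print(n,K(n)[2][:3])
H={"tray":0,"board_grip":.106,"board_face":.008,"spool":.008,"wax_middle":.06,"bottle":0,"balls_a":0,"can":0}
for l,z in H.items():
    for n in("top","side"):
        for r in landmark_of(l,n)[:4]: print(l,n,round(r["score"],2),np.round(r["xy"],1),at_z(n,r["xy"],z))
E
```

```text
{'clock': 0.0, 'qpos': array([ 1.241,  0.522, -0.036,  1.6  ,  0.021,  1.021, -0.113]), 'qd': array([ 0.003, -0.001,  0.001,  0.001, -0.   , -0.   , -0.   ]), 'joint_efforts': array([ -0.002, -92.709,   1.978, -36.993,   0.018,   0.008,   0.   ]), 'position': array([ 0.16 , -0.604,  0.231]), 'tool_rot': array([-3.14,  0.  ,  0.26]), 'force': array([ 0.013, -0.358, -0.216]), 'moment': array([ 0.02 ,  0.065, -0.027]), 'finger_force': 0.0, 'grip_width': 0.08534379986263793}
top [[-0.014 -0.981  0.194  0.25 ]
 [-1.     0.014 -0.002 -0.031]
 [-0.001 -0.194 -0.981  1.254]]
side [[-0.999  0.001  0.045  0.45 ]
 [-0.039  0.453 -0.891  1.185]
 [-0.021 -0.892 -0.452  0.716]]
tray top 0.71 [244.3 195. ] [0.503 0.012 0.   ]
tray top 0.57 [129.5 226.3] [0.414 0.35  0.   ]
tray side 0.6 [259.6 218.1] [0.502 0.008 0.   ]
board_grip top 0.91 [242.1 187.3] [0.503 0.014 0.106]
board_grip top 0.41 [238.6 199.9] [0.468 0.024 0.106]
board_grip side 0.6 [258.8 193. ] [0.502 0.019 0.106]
board_face top 0.89 [234.7 200.6] [0.485 0.04  0.008]
board_face side 0.7 [291.2 254.9] [0.399 0.233 0.008]
board_face si
[... 383 characters left out ...]
418 -0.32   0.   ]
bottle top 0.68 [269.5 243.6] [ 0.359 -0.059  0.   ]
bottle top 0.59 [367.2 184.1] [ 0.53  -0.354  0.   ]
bottle side 0.81 [298.1 211.2] [ 0.363 -0.041  0.   ]
bottle side 0.72 [294.3 184.7] [ 0.367 -0.258  0.   ]
bottle side 0.66 [280.  176.2] [ 0.425 -0.34   0.   ]
bottle side 0.53 [254.  175.2] [ 0.538 -0.351  0.   ]
balls_a top 0.91 [154.5 267.7] [0.293 0.272 0.   ]
balls_a top 0.78 [338.4 145.4] [ 0.652 -0.273  0.   ]
balls_a side 0.64 [327.6 263.5] [0.293 0.264 0.   ]
balls_a side 0.56 [222.4 181.8] [ 0.669 -0.286  0.   ]
can top 0.66 [375.3 134. ] [ 0.687 -0.39   0.   ]
can top 0.35 [153.7 269. ] [0.289 0.275 0.   ]
can side 0.78 [222.1 173.3] [ 0.68  -0.372  0.   ]
```

View pics/top0.png

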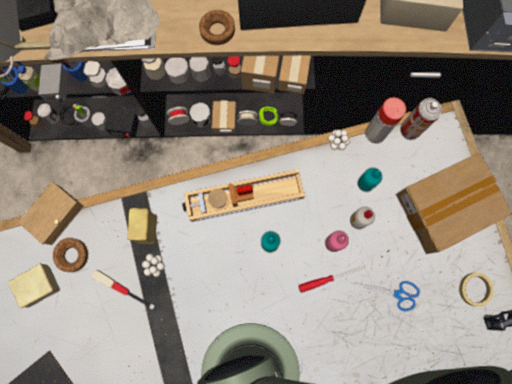

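View pics/side0.png

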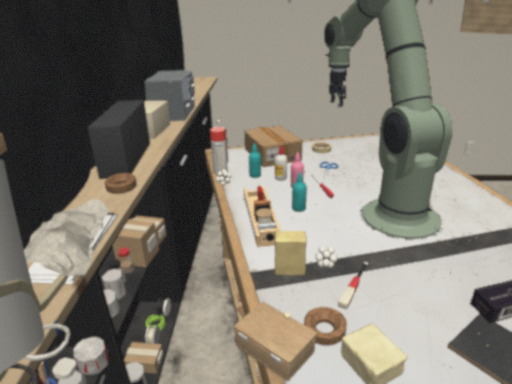

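The top view shows these bottle candidates: white with a red cap at (363,217), pink at (338,240), and turquoise at (270,241) and (370,179). I choose the white one. For the wax, the standing block is at (140,225) and another block lies flat at (32,285), so I choose the standing one. The tray runs from the knob at (185,207) to (302,185), with the end stop on the left.

```bash
cat >> h.py <<'E'
from scipy.optimize import minimize
def mask(n,pts,S=4):
    q=cv2.convexHull(proj(n,pts).astype(np.float32))[:,0]
    m=np.zeros((384*S,512*S),np.uint8); cv2.fillConvexPoly(m,np.round(((q+.5)*S-.5)*16).astype(np.int32),1,shift=4); return m
def box(a,b,z0,z1): return np.array([[x*a/2,y*b/2,z] for x in(-1,1) for y in(-1,1) for z in(z0,z1)])
def cyl(L): # list of (r,z)
    t=np.linspace(0,2*np.pi,24,endpoint=False)
    return np.array([[r*np.cos(a),r*np.sin(a),z] for r,z in L for a in t])
def place(P,x,y,w):
    c,s=np.cos(w),np.sin(w); return P@np.array([[c,s,0],[-s,c,0],[0,0,1]])+[x,y,0]
def fit(P,regs,g,yaw=True):
    S=4; R=[(n,cv2.resize(r.astype(np.uint8),None,fx=S,fy=S,interpolation=cv2.INTER_LINEAR)) for n,r in regs]
    def f(p,sep=False):
        o=[]
        for n,r in R:
            m=mask(n,place(P,p[0],p[1],p[2] if yaw else 0)); o.append((m&r).sum()/(m|r).sum())
        return o if sep else -np.mean(o)
    g=np.array(g,float); best=minimize(f,g,method="Nelder-Mead",options=dict(initial_simplex=np.vstack([g]+[g+d for d in np.diag([.01,.01,.15])[:len(g)]]),xatol=1e-4,fatol=1e-4,maxiter=150))
    return best.x,f(best.x,True)
def region(l,n,near):
    c=[r for r in outline_of(l,n)]
    return min(c,key=lambda r:np.hypot((r["rect"][0]+r["rect"][2])/2-near[0],(r["rect"][1]+r["rect"][3])/2-near[1]))
E
python3 - <<'E'
from h import *
np.set_printoptions(precision=4,suppress=True)
T=grab_frame("top");Sd=grab_frame("side")
w=[(n,region("wax",n,p)["region"]) for n,p in(("top",(140,225)),("side",(291,253)))]
for k in([w[0]],[w[1]],w): print("wax",fit(box(.086,.053,0,.12),k,[.40,.295,0.1]))
b=[(n,region("bottle",n,p)["region"]) for n,p in(("top",(363,217)),("side",(280,167)))]
B=cyl([(.0265,0),(.0265,.118),(.011,.119),(.003,.15)])
for k in([b[0]],[b[1]],b): print("bottle",fit(B,k,[.42,-.33],False))
sp=region("spool","top",(217,200)); print("spool",sp["rect"])
t=region("tray","top",(244,195)); print("tray",t["rect"],t["score"]); np.save("tray.npy",t["region"])
c=T[165:225,175:310]; c=cv2.resize(c,None,fx=5.8,fy=5.8,interpolation=cv2.INTER_CUBIC)
d=cv2.resize(T[200:230,350:380],None,fx=8,fy=8,interpolation=2); e=cv2.resize(Sd[140:190,270:310],None,fx=4.8,fy=4.8,interpolation=2); g=cv2.resize(T[200:250,115:165],None,fx=4.8,fy=4.8)
o=np.zeros((600,800,3),np.uint8); o[:c.shape[0],:c.shape[1]]=c[:,:800]
x=0
for i in(d,e,g): o[352:352+i.shape[0],x:x+i.shape[1]]=i[:248]; x+=i.shape[1]+10
cv2.imwrite("pics/crop1.png",o[...,::-1])
E
```

```text
wax (array([ 0.4041,  0.2908, -0.0914]), [np.float64(0.8377222054835793)])
wax (array([ 0.4081,  0.2955, -0.0277]), [np.float64(0.9115002568933036)])
wax (array([ 0.4059,  0.2951, -0.0869]), [np.float64(0.8303614169459071), np.float64(0.906283371064884)])Traceback (most recent call last):
  File "<stdin>", line 8, in <module>
  File "h.py", line 36, in fit
    g=np.array(g,float); best=minimize(f,g,method="Nelder-Mead",options=dict(initial_simplex=np.vstack([g]+[g+d for d in np.diag([.01,.01,.15])[:len(g)]]),xatol=1e-4,fatol=1e-4,maxiter=150))
                                                                                                            ~^~
ValueError: operands could not be broadcast together with shapes (2,) (3,)
```

```bash
sed -i 's/np.diag(\[.01,.01,.15\])\[:len(g)\]/np.diag([.01,.01,.15][:len(g)])/' h.py
python3 - <<'E'
from h import *
np.set_printoptions(precision=4,suppress=True)
T=grab_frame("top");Sd=grab_frame("side")
def col(im,r):
    h=cv2.cvtColor(im,cv2.COLOR_RGB2HSV); m=((h[...,0]>18)&(h[...,0]<36)&(h[...,1]>55)&(h[...,2]>70)); z=np.zeros(m.shape,bool); z[r[1]:r[3],r[0]:r[2]]=1; return m&z
w=[("top",col(T,(120,198,165,250))),("side",col(Sd,(265,222,315,285)))]
print([m.sum() for _,m in w])
for k in([w[0]],[w[1]],w): print("wax",fit(box(.086,.053,0,.12),k,[.40,.295,0.]))
b=[(n,region("bottle",n,p)["region"]) for n,p in(("top",(363,217)),("side",(280,167)))]
B=cyl([(.0265,0),(.0265,.11),(.011,.119),(.003,.15)])
for k in([b[0]],[b[1]],b): print("bottle",fit(B,k,[.42,-.33],False))
sp=region("spool","top",(217,200)); print("spool",sp["rect"])
t=region("tray","top",(244,195)); print("tray",t["rect"],t["score"]); np.save("tray.npy",t["region"])
c=T[165:225,175:310]; c=cv2.resize(c,None,fx=5.8,fy=5.8,interpolation=cv2.INTER_CUBIC)
d=cv2.resize(T[200:230,350:380],None,fx=8,fy=8,interpolation=2); e=cv2.resize(Sd[140:190,270:310],None,fx=4.8,fy=4.8,interpolation=2)
wm=T.copy(); wm[w[0][1]]=wm[w[0][1]]//2+[120,0,0]; g=cv2.resize(wm[200:250,115:165].astype(np.uint8),None,fx=4.8,fy=4.8)
o=np.zeros((600,800,3),np.uint8); o[:c.shape[0],:c.shape[1]]=c[:,:800]
x=0
for i in(d,e,g): i=i[:248]; o[352:352+i.shape[0],x:x+i.shape[1]]=i; x+=i.shape[1]+10
cv2.imwrite("pics/crop1.png",o[...,::-1])
E
```

```text
[np.int64(925), np.int64(1373)]
wax (array([ 0.4062,  0.297 , -0.0089]), [np.float64(0.8627032158538033)])
wax (array([0.4072, 0.293 , 0.0107]), [np.float64(0.897224211280064)])
wax (array([0.4066, 0.2931, 0.0048]), [np.float64(0.8608314580125548), np.float64(0.8964296252581883)])
bottle (array([ 0.4197, -0.3155]), [np.float64(0.808444502007512)])
bottle (array([ 0.4261, -0.322 ]), [np.float64(0.8330742928193969)])
bottle (array([ 0.4247, -0.3211]), [np.float64(0.794471461479396), np.float64(0.8233302554632195)])
spool [208.4, 187.1, 229.2, 210.3]
tray [186.7, 169.2, 305.1, 221.2] 0.95
```

View pics/crop1.png

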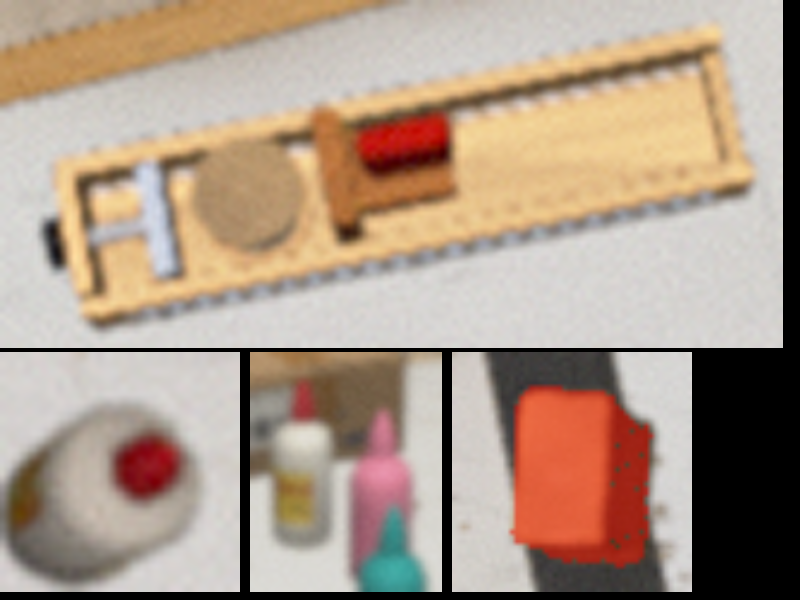

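The crop confirms the choice: a white bottle with a yellow label and red cap, not the pink or turquoise ones. In the tray, the spool stands between the aluminium stop on the left and the board with the red grip. Next I compute positions from the corners I read off the crop.

Run:
```python
from h import *
from scipy.optimize import least_squares
np.set_printoptions(precision=4,suppress=True)
def px(u,s,off,pos): return (np.array(u,float)-pos+.5)/s-.5+off
tp=lambda u:px(u,5.8,(175,165),(0,0))
C=[(717,28),(750,185),(100,322),(60,163)]
uv=np.array([tp(c) for c in C])
def P(p): return place(np.array([[.0405,-.172,.045],[-.0405,-.172,.045],[-.0405,p[3],.058],[.0405,p[3],.058]]),*p[:3])
r=least_squares(lambda p:(proj("top",P(p))-uv).ravel(),[.5,.01,.2,.17]); print("tray",r.x,"res",r.fun)
x,y,w=r.x[:3]; Rt=np.array([[np.cos(w),np.sin(w)],[-np.sin(w),np.cos(w)]])
tf=lambda q:Rt@(q[:2]-[x,y])
for nme,u,z in[("stop",(158,162),.052),("stop",(182,275),.052),("boardtop",(313,112),.088),("boardtop",(340,237),.088),("spooltop",(248,194),.07),("gripend",(360,145),.121),("gripend",(449,135),.121)]: print(nme,tf(at_z("top",tp(u),z)))
for l,z in(("board_grip",.106),("board_face",.008),("spool",.008)):
    for n in("top","side"):
        for q in landmark_of(l,n)[:2]: print(l,n,tf(at_z(n,q["xy"],z)),round(q["score"],2))
wx=[at_z("top",px(u,4.8,(115,200),(452,352)),.12)[:2] for u in[(517,388),(604,388),(608,545),(515,544)]]
print("wax",np.array(wx),np.mean(wx,0))
print("captip",tri(px((146,466),8,(350,200),(0,352)),px((303,382),4.8,(270,140),(250,352))))
```

```text
tray [0.4919 0.0169 0.2038 0.1533] res [-0.4965 -0.0184  0.4722 -0.067  -0.7617  0.2546  0.7901 -0.1723]
stop [0.032  0.1093]
stop [-0.0253  0.1086]
boardtop [0.0314 0.0294]
boardtop [-0.0302  0.0292]
spooltop [0.0031 0.0684]
gripend [0.0037 0.0107]
gripend [-0.0006 -0.0302]
board_grip top [ 0.0147 -0.005 ] 0.9
board_grip side [ 0.0148 -0.0253] 0.76
board_face side [0.0047 0.0194] 0.54
spool top [0.0044 0.0694] 0.8
spool side [0.002  0.0528] 0.72
wax [[0.45   0.3195]
 [0.4494 0.27  ]
 [0.362  0.2649]
 [0.3629 0.3171]] [0.4061 0.2929]
captip (array([ 0.4209, -0.3122,  0.1498]), np.float64(0.005209353513070828))
```

```bash
cat >> h.py <<'E'
from scipy.spatial.transform import Rotation as Ro
TR=np.array([.4945,.0175]); TW=.204
def tw(x,y): c,s=np.cos(TW),np.sin(TW); return TR+[c*x-s*y,s*x+c*y]
def go(x,y,z,yaw):
    s=telemetry.observe(); R=Ro.from_euler("xyz",s["tool_rot"]); G=Ro.from_euler("xyz",[np.pi,0,yaw])
    print("t %.2f tool-shift"%s["clock"],np.round(R.inv().apply(np.array([x,y,z])-s["position"]),4),"turn",np.round((R.inv()*G).as_rotvec(),3),"q",np.round(s["qpos"],2),"w %.4f"%s["grip_width"],"F",np.round(s["force"],1))
def trayp():
    s=telemetry.observe(); c,n=np.cos(TW),np.sin(TW); d=s["position"][:2]-TR
    print("tray xyz",np.round([c*d[0]+n*d[1],-n*d[0]+c*d[1],s["position"][2]],4))
E
r='[0,0,0,0,0,-0.116,0]'
python3 -m inch '[[0,0,0,0,0,-0.12,0],[0,0,0,0,0,-0.12,0],[0,0,0,0,0,-0.12,0],[0,0,0,0,0,-0.12,0],[0,0,0,0,0,-0.12,0]]'
python3 -m inch '[[0,0,0,0,0,-0.12,0],[0,0,0,0,0,-0.12,0],[0,0,0,0,0,-0.12,0],[0,0,0,0,0,-0.12,0],[0,0,0,0,0,-0.12,0]]'
python3 -m inch '[[0,0,0,0,0,-0.12,0],[0,0,0,0,0,-0.12,0],[0,0,0,0,0,-0.08,0]]'
python3 -m inch '[[0.029,0.025,0,0,0,0,0],[0.029,0.025,0,0,0,0,0],[0.029,0.025,0,0,0,0,0],[0.029,0.025,0,0,0,0,0],[0.029,0.025,0,0,0,0,0]]'
python3 -c "
from h import *
go(*tw(0,-.011),.15,np.pi/2+TW)"
```

```text
clock: 2.3
position: [0.1605, -0.604, 0.2313]
tool_rot: [3.142, 0.0, 0.865]
force: [-1.1, 0.6, 0.2]
grip_width: 0.0854
finger_force: 0.0
clock: 2.8
position: [0.1604, -0.604, 0.2313]
tool_rot: [-3.142, 0.0, 1.465]
force: [0.1, -0.6, -0.7]
grip_width: 0.0855
finger_force: 0.0
clock: 3.1
position: [0.1605, -0.6041, 0.2313]
tool_rot: [3.142, -0.0, 1.785]
force: [-0.7, -0.5, -0.4]
grip_width: 0.0848
finger_force: 0.0
clock: 3.6
position: [0.2532, -0.4349, 0.2314]
tool_rot: [3.142, 0.0, 1.779]
force: [-0.1, -0.2, 0.2]
grip_width: 0.0854
finger_force: 0.0
t 3.60 tool-shift [0.3816 0.3297 0.0813] turn [0.    0.    0.005] q [ 1.29  0.36 -0.47  1.9   0.2   0.93  0.94] w 0.0854 F [-0.1 -0.2  0.2]
```

```bash
python3 -m inch '[[0.029,0.025,0,0,0,0,0],[0.029,0.025,0,0,0,0,0],[0.029,0.025,0,0,0,0,0],[0.029,0.025,0,0,0,0,0],[0.029,0.025,0,0,0,0,0]]' >/dev/null
python3 -m inch '[[0.029,0.025,0,0,0,0,0],[0.029,0.025,0,0,0,0,0],[0.029,0.025,0,0,0,0,0],[0.029,0.025,0,0,0,0,0],[0.029,0.025,0,0,0,0,0]]' >/dev/null
python3 -m inch '[[0.029,0.025,0,0,0,0,0],[0.029,0.025,0,0,0,0,0],[0.010,0.008,0.02,0,0,0,0],[0,0,0.02,0,0,0,0],[0,0,0.02,0,0,0,0]]'
python3 -c "
from h import *
go(*tw(0,-.011),.084,np.pi/2+TW); trayp()
T=grab_frame('top');S=grab_frame('side')
np.set_printoptions(precision=4,suppress=True)
print(landmark_of('board_grip','top')[:2],landmark_of('board_grip','side')[:2])
o=np.zeros((600,800,3),np.uint8)
o[:,:400]=cv2.resize(T[150:240,190:250],(400,600),interpolation=2);o[:,400:]=cv2.resize(S[165:255,230:290],(400,600),interpolation=2)
cv2.imwrite('pics/grip.png',o[...,::-1])"
```

```text
clock: 5.1
position: [0.48, -0.0216, 0.1707]
tool_rot: [3.141, -0.0, 1.781]
force: [0.4, -0.6, -0.1]
grip_width: 0.0855
finger_force: 0.0
t 5.10 tool-shift [0.0242 0.0222 0.0867] turn [ 0.    -0.     0.006] q [ 0.42  0.44 -0.64  2.01  0.36  0.8  -0.22] w 0.0855 F [ 0.4 -0.6 -0.1]
tray xyz [-0.0221 -0.0353  0.1707]
[{'xy': [241.0, 186.2], 'score': 0.56}] [{'xy': [257.1, 189.4], 'score': 0.54}]
```

View pics/grip.png

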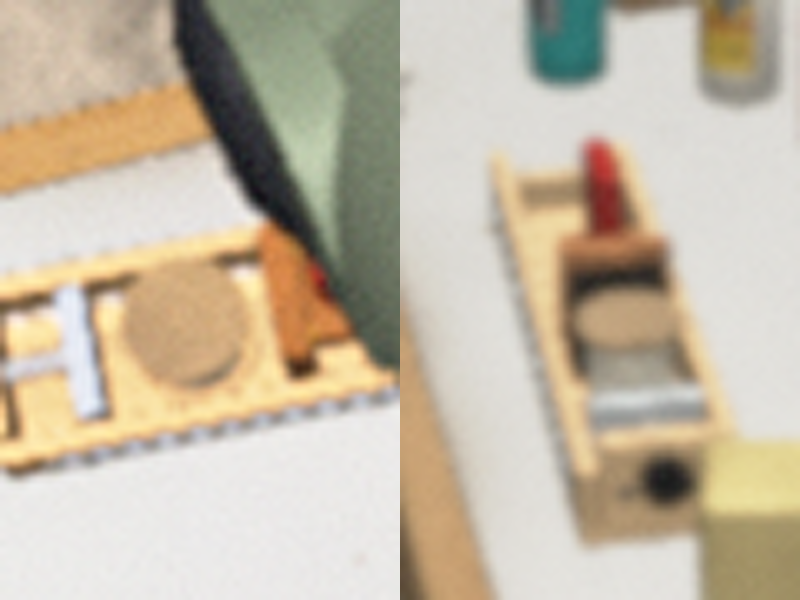

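The spool, board and grip are where I measured them: spool top at crop (185,325), red grip top at (597,140). The gripper is still above both crops. I'll move over the grip, go down and close gently.

```bash
python3 -m inch '[[0.024,0.022,0,0,0,0,0],[0,0,0.03,0,0,0,0],[0,0,0.03,0,0,0,0],[0,0,0.027,0,0,0,0.3],[0,0,0,0,0,0,0.6]]' 20
python3 -m inch '[[0,0,0,0,0,0,0.7],[0,0,0,0,0,0,0.8],[0,0,0,0,0,0,1],[0,0,0,0,0,0,1],[0,0,0,0,0,0,1]]' 20
python3 -c "
from h import *
trayp()"
```

```text
clock: 5.8
position: [0.4955, 0.0057, 0.0831]
tool_rot: [-3.139, -0.0, 1.78]
force: [-0.6, -0.1, -0.1]
grip_width: 0.0592
finger_force: 0.0
clock: 6.3
position: [0.4981, 0.0059, 0.086]
tool_rot: [3.138, 0.001, 1.779]
force: [4.3, -0.2, 9.4]
grip_width: 0.0158
finger_force: 25.5
tray xyz [ 0.0012 -0.012   0.086 ]
```

```bash
python3 -m inch '[[0,0.002,-0.003,0,0,0,1],[-0.015,0,0,0,0,0,1],[-0.015,0,0,0,0,0,1],[-0.015,0,0,0,0,0,1],[-0.015,0,0,0,0,0,1]]'
python3 -m inch '[[-0.015,0,0,0,0,0,1],[-0.015,0,0,0,0,0,1],[-0.015,0,0,0,0,0,1],[-0.015,0,0,0,0,0,1],[-0.015,0,0,0,0,0,1]]'
python3 -m inch '[[-0.015,0,0,0,0,0,1],[0,0,0,0,0,0,1],[0,0,0,0,0,0,1]]'
python3 -c "
from h import *
trayp()"
```

```text
clock: 6.8
position: [0.5096, -0.0529, 0.0876]
tool_rot: [-3.139, -0.0, 1.78]
force: [-7.2, 2.2, 0.7]
grip_width: 0.0157
finger_force: 23.8
clock: 7.3
position: [0.5241, -0.1266, 0.0876]
tool_rot: [-3.137, -0.0, 1.779]
force: [-13.5, 1.6, 6.2]
grip_width: 0.0156
finger_force: 24.9
clock: 7.6
position: [0.5272, -0.1423, 0.0876]
tool_rot: [-3.137, 0.001, 1.777]
force: [-13.5, -5.0, 5.4]
grip_width: 0.016
finger_force: 23.8
tray xyz [-0.0003 -0.1631  0.0876]
```

```bash
python3 -m inch '[[0.0,-0.004,0,0,0,0,0.8],[0,0,0,0,0,0,0.3],[0,0,0,0,0,0,0],[0,0,0,0,0,0,0],[0,0,-0.03,0,0,0,0]]'
python3 -m inch '[[0,0,-0.04,0,0,0,0],[0,0,-0.04,0,0,0,0],[0.035,-0.003,-0.04,0,0,0,0],[0.035,-0.003,-0.01,0,0,0,0],[0.035,-0.003,0,0,0,0,0]]' >/dev/null
python3 -m inch '[[0.035,-0.003,0,0,0,0,0],[0.035,-0.003,0,0,0,0,0],[0.035,-0.003,0,0,0,0,0],[0.035,-0.003,0,0,0,0,0],[0.035,-0.003,0,0,0,0,0]]' >/dev/null
python3 -m inch '[[0.035,-0.003,0,0,0,0,0],[0.035,-0.003,0,0,0,0,0],[0.035,0,0,0,0,0,0],[0.035,0,0,0,0,0,0],[0.03,0,0,0,0,-0.1,0]]' >/dev/null
python3 -m inch '[[0,0,0,0,0,-0.14,0],[0,0,0,0,0,-0.14,0],[0,0,0,0,0,-0.14,0],[0,0,0,0,0,-0.14,0],[0,0,0,0,0,-0.14,0]]' >/dev/null
python3 -m inch '[[0,0,0,0,0,-0.14,0],[0,0,0,0,0,-0.14,0],[0,0,0,0,0,-0.14,0],[0,0,0,0,0,-0.14,0]]'
python3 - <<'E'
from h import *
np.set_printoptions(precision=4,suppress=True)
go(.4064,.293,.071,np.pi)
T=grab_frame("top");S=grab_frame("side");np.save("T1.npy",T);np.save("S1.npy",S)
cv2.imwrite("pics/tray2.png",cv2.resize(T[165:225,175:310],None,fx=5.8,fy=5.8,interpolation=2)[...,::-1])
E
```

```text
clock: 8.1
position: [0.5238, -0.1409, 0.1153]
tool_rot: [-3.137, -0.002, 1.78]
force: [-0.9, -0.5, 1.1]
grip_width: 0.0743
finger_force: 0.0
clock: 10.5
position: [0.4033, 0.2907, 0.245]
tool_rot: [-3.141, 0.0, -3.137]
force: [0.9, -0.1, -0.0]
grip_width: 0.0851
finger_force: 0.0
t 10.50 tool-shift [-0.0031  0.0024  0.174 ] turn [-0.     0.     0.004] q [ 0.09  0.51 -1.14  1.88  0.52  1.1   0.33] w 0.0851 F [ 0.9 -0.1 -0. ]
```

View pics/tray2.png

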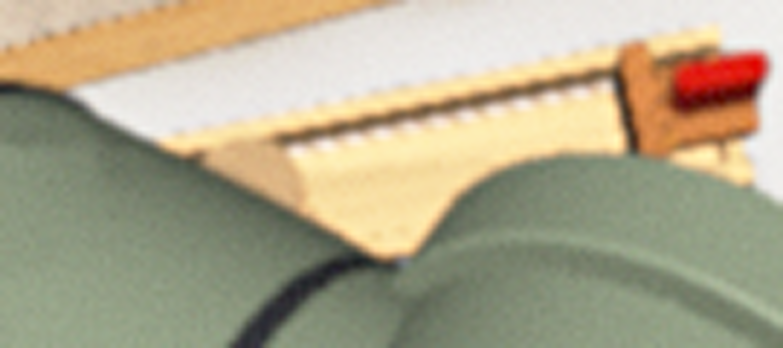

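The board is now drawn back: its face is near crop (630,100) and the grip near (720,80). I'll refine the tray yaw from the earlier, unobstructed picture.

Run:
```python
from h import *
np.set_printoptions(precision=4,suppress=True)
tp=lambda u:(np.array(u,float)+.5)/5.8-.5+(175,165)
A=at_z("top",tp((405,142)),.121);B=at_z("top",tp((722,80)),.121);d=A-B;print("grip line",A,B,np.arctan2(-d[0],d[1]))
I=cv2.imread("pics/top0.png");s=cv2.GaussianBlur(cv2.cvtColor(I,cv2.COLOR_BGR2HSV)[...,1].astype(float),(3,3),.6)
far=[];near=[]
for c in range(196,296,2):
    r0=np.interp(c,[185.,298.6],[193,170]); 
    for lst,off,sg in((far,0,1),(near,27.5,-1)):
        rows=np.arange(r0+off-5,r0+off+5,.1); v=np.array([cv2.getRectSubPix(s.astype(np.float32),(1,1),(float(c),float(r)))[0,0] for r in rows])
        g=np.gradient(v)*sg; lst.append((c,rows[np.argmax(g)]))
for nm,l in(("far",far),("near",near)):
    p=np.array([at_z("top",q,.045)[:2] for q in l]); k=np.ones(len(p),bool)
    for _ in range(4):
        f=np.polyfit(p[k,1],p[k,0],1); e=p[:,0]-np.polyval(f,p[:,1]); k=abs(e)<max(2*np.std(e[k]),.0005)
    print(nm,"yaw",np.arctan(-f[0]),"x at y=.0175",np.polyval(f,.0175),"rms",np.std(e[k]),k.sum())
```

```text
grip line [0.4944 0.0075 0.121 ] [ 0.5216 -0.1391  0.121 ] 0.1833627949345513
far yaw 0.1913722206678075 x at y=.0175 0.5371800357699561 rms 0.0010822289517643839 39
near yaw 0.19457402986608685 x at y=.0175 0.453691473594528 rms 0.0007386551741331705 42
```

```bash
python3 -m inch '[[-0.003,0.002,0.034,0,0,0,0],[0,0,0.04,0,0,0,0],[0,0,0.04,0,0,0,0],[0,0,0.04,0,0,0,0],[0,0,0.019,0,0,0,0]]'
python3 -m inch '[[0,0,0,0,0,0,0.3],[0,0,0,0,0,0,0.5],[0,0,0,0,0,0,0.6],[0,0,0,0,0,0,0.8],[0,0,0,0,0,0,1]]' 30
```

```text
clock: 11.1
position: [0.4054, 0.2918, 0.0691]
tool_rot: [-3.14, -0.002, 3.135]
force: [0.3, 0.5, 0.9]
grip_width: 0.0854
finger_force: 0.0
clock: 11.6
position: [0.4071, 0.293, 0.0731]
tool_rot: [3.141, 0.002, 3.139]
force: [-0.6, -2.4, 10.7]
grip_width: 0.0535
finger_force: 33.3
```

```bash
sed -i 's/^TR=.*/TR=np.array([.4955,.0175]); TW=.191/' h.py
python3 -m inch '[[0,0,-0.02,0,0,0,1],[0,0,-0.03,0,0,0,1],[0,0,-0.04,0,0,0,1],[0,0,-0.04,0,0,0,1],[0,0,0,0,0,0.1,1]]'
python3 -m inch '[[0,0,0,0,0,0.13,1],[0,0,0,0,0,0.13,1],[0,0,0,0,0,0.13,1],[0,0,0,0,0,0.13,1],[0,0,0,0,0,0.13,1]]' >/dev/null
python3 -m inch '[[0,0,0,0,0,0.13,1],[0,0,0,0,0,0.13,1],[0,0,0,0,0,0.13,1],[0,0,0,0,0,0.13,1],[0,0,0,0,0,0.1,1]]'
python3 -c "
from h import *
go(*tw(0,-.009),.081,np.pi/2+TW)"
```

```text
clock: 12.1
position: [0.4076, 0.2941, 0.2065]
tool_rot: [3.138, 0.005, 3.039]
force: [-0.3, 0.5, -5.0]
grip_width: 0.053
finger_force: 33.5
clock: 13.1
position: [0.4063, 0.2926, 0.2024]
tool_rot: [3.141, -0.0, 1.764]
force: [-0.1, 0.3, -3.1]
grip_width: 0.0531
finger_force: 33.4
t 13.10 tool-shift [-0.2961  0.0346  0.1214] turn [ 0.001 -0.     0.002] q [-0.17  0.45 -0.75  1.93  0.38  0.91 -0.91] w 0.0531 F [-0.1  0.3 -3.1]
```

```bash
python3 -m inch '[[-0.02,0.003,0,0,0,0,1],[-0.025,0.003,0,0,0,0,1],[-0.025,0.003,0,0,0,0,1],[-0.025,0.003,0,0,0,0,1],[-0.025,0.003,0,0,0,0,1]]' >/dev/null
python3 -m inch '[[-0.025,0.003,0,0,0,0,1],[-0.025,0.003,0,0,0,0,1],[-0.025,0.003,0,0,0,0,1],[-0.025,0.003,0,0,0,0,1],[-0.025,0.003,0,0,0,0,1]]' >/dev/null
python3 -m inch '[[-0.025,0.003,0,0,0,0,1],[-0.02,0.002,0,0,0,0,1],[-0.005,0,0.03,0,0,0,1],[0,0,0.01,0,0,0,1],[0,0,0,0,0,0,1]]'
python3 - <<'E'
from h import *
go(*tw(0,-.009),.081,np.pi/2+TW)
T=grab_frame("top");S=grab_frame("side")
o=np.zeros((600,800,3),np.uint8)
o[:,:400]=cv2.resize(T[150:240,190:250],(400,600),interpolation=2);o[:,400:]=cv2.resize(S[150:240,230:290],(400,600),interpolation=2)
s=telemetry.observe(); w=s["position"]
P=place(box(.086,.053,w[2]-.073,w[2]+.047),w[0],w[1],s["tool_rot"][2])
for n,(cx,cy),X in(("top",(190,150),0),("side",(230,150),400)):
    for Q,co in((P,(0,255,255)),(place(box(.061,.2,.045,.045),*tw(0,0),TW),(0,0,255))):
        for q in proj(n,Q): cv2.circle(o,(int((q[0]-cx+.5)*6.667)+X,int((q[1]-cy+.5)*6.667)),4,co,-1)
cv2.imwrite("pics/hover.png",o[...,::-1])
E
```

```text
clock: 14.6
position: [0.4981, 0.0108, 0.1612]
tool_rot: [-3.14, -0.001, 1.77]
force: [0.4, 0.0, -2.9]
grip_width: 0.0531
finger_force: 33.5
t 14.60 tool-shift [-0.002  -0.0012  0.0802] turn [-0.002 -0.001  0.008] q [ 0.36  0.49 -0.66  1.97  0.41  0.82 -0.33] w 0.0531 F [ 0.4  0.  -2.9]
```

View pics/hover.png

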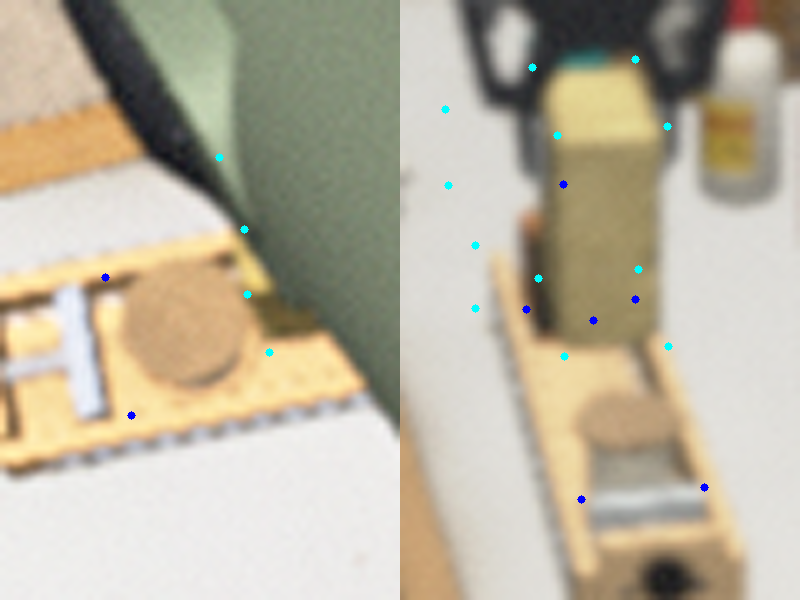

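The side half shows the wax over the tray between spool and board, upright. Its front foot edge is at about crop (606,343), roughly 2–3 mm towards +x of the model, so I correct by -3 mm across the tray and lower it.

```bash
python3 -m inch '[[-0.002,-0.003,0.015,0,0,0.008,1],[0,0,0.015,0,0,0,1],[0,0,0.01,0,0,0,1],[0,0,0.01,0,0,0,1],[0,0,0,0,0,0,1]]'
python3 -m inch '[[0,0,0.01,0,0,0,1],[0,0,0.01,0,0,0,1],[0,0,0.005,0,0,0,1],[0,0,0,0,0,0,1]]'
python3 -c "
from h import *
trayp()"
```

```text
clock: 15.2
position: [0.4962, 0.0081, 0.1113]
tool_rot: [-3.141, -0.0, 1.762]
force: [0.3, 0.2, -2.5]
grip_width: 0.0526
finger_force: 33.5
clock: 15.6
position: [0.496, 0.0079, 0.0861]
tool_rot: [-3.14, -0.0, 1.762]
force: [0.4, -0.2, -3.2]
grip_width: 0.0531
finger_force: 33.5
tray xyz [-0.0013 -0.0095  0.0861]
```

```bash
python3 -m inch '[[0,0,0.003,0,0,0,1],[0,0,0.002,0,0,0,1],[0,0,0.002,0,0,0,1],[0,0,0,0,0,0,1]]'
python3 -m inch '[[0,0,0,0,0,0,0.5],[0,0,0,0,0,0,0.4],[0,0,0,0,0,0,0.3],[0,0,0,0,0,0,0.2],[0,0,0,0,0,0,0]]'
python3 -c "
from h import *
trayp()"
```

```text
clock: 16.0
position: [0.4965, 0.0077, 0.0807]
tool_rot: [3.141, 0.001, 1.761]
force: [-7.5, -1.1, 19.8]
grip_width: 0.0531
finger_force: 34.0
clock: 16.5
position: [0.4966, 0.0079, 0.0799]
tool_rot: [3.141, -0.0, 1.762]
force: [-0.3, -0.3, -0.1]
grip_width: 0.0806
finger_force: 0.0
tray xyz [-0.0007 -0.0096  0.0799]
```

```bash
python3 -m inch '[[0,0,-0.03,0,0,0,0],[0,0,-0.04,0,0,0,0],[0,0,-0.04,0,0,0,0],[0,0,-0.04,0,0,0,0],[0,0,-0.02,0,0,0,0]]'
python3 - <<'E'
from h import *
np.set_printoptions(precision=4,suppress=True)
def blob(f,r):
    I=cv2.imread(f); h=cv2.cvtColor(I,cv2.COLOR_BGR2HSV); m=((h[...,0]<8)|(h[...,0]>168))&(h[...,1]>140); z=np.zeros_like(m); z[r[1]:r[3],r[0]:r[2]]=1; m&=z
    y,x=np.nonzero(m); return np.array([x.mean(),y.mean()]),m.sum(),(x.min(),x.max(),y.min(),y.max())
a=blob("pics/top0.png",(355,200,380,228));b=blob("pics/side0.png",(272,140,292,165));print(a,b,tri(a[0],b[0]))
print("caps z.135",at_z("top",a[0],.132))
B=place(cyl([(.0265,0),(.0265,.108),(.011,.12),(.003,.15)]),.421,-.316,0)
for n in("top","side"): q=proj(n,B); print(n,q.min(0),q.max(0))
# white body extents along rows in top
I=cv2.imread("pics/top0.png"); print(I[205:232:1,352:378].mean(2).astype(int)[::2,::2])
s=region("bottle","top",(363,217));print(s["rect"],region("bottle","side",(280,167))["rect"])
go(.421,-.316,.2,np.pi/2+TW)
E
```

```text
clock: 17.0
position: [0.4972, 0.0081, 0.253]
tool_rot: [3.138, 0.001, 1.762]
force: [-0.3, -0.4, -0.8]
grip_width: 0.0854
finger_force: 0.0
(array([367.9286, 213.9524]), np.int64(42), (np.int64(365), np.int64(371), np.int64(211), np.int64(217))) (array([281.2174, 149.3913]), np.int64(23), (np.int64(280), np.int64(283), np.int64(146), np.int64(152))) (array([ 0.4207, -0.3164,  0.1332]), np.float64(0.000522608993965415))
caps z.135 [ 0.4206 -0.3167  0.132 ]
top [347.8486 205.4584] [375.2256 229.7932]
side [274.7704 145.3386] [287.5686 181.3449]
[[207 208 212 210 205 202 202 205 207 211 210 211 206]
 [207 209 205 204 174 158 157 151 171 192 209 205 211]
 [207 206 195 148 151 161 158 146 126 146 191 209 208]
 [207 179 124 146 169 169 138  86  54  79 139 204 208]
 [173  87 116 164 172 174  89  53  55  71  99 169 206]
 [ 80  81 135 171 185 179  90  61  63  49 101 162 207]
 [ 63  79 133 172 183 186 149  72  61 100 149 160 211]
 [ 59  68 125 156 182 186 183 167 152 165 164 173 214]
 [ 72  97 122 140 172 183 182 181 178 170 157 192 211]
 [ 86 105 113 124 138 159 172 171 162 151 178 211 209]
 [ 97  94  98 110 118 122 122 128 172 204 210 211 208]
 [188 120  88  89  92 101 144 198 207 211 212 208 209]
 [206 202 185 160 167 195 208 211 210 208 211 209 209]
 [203 209 210 208 210 208 212 211 211 205 207 209 207]]
[350.4, 206.6, 374.1, 229.9] [272.7, 147.8, 288.1, 180.7]
t 17.10 tool-shift [-0.3035 -0.1369  0.0523] turn [ 0.004  0.001 -0.   ] q [ 0.44  0.36 -0.73  1.88  0.29  1.   -0.23] w 0.0855 F [ 0.4  0.6 -0.4]
```

```bash
python3 -m inch '[[-0.0275,-0.0125,0,0,0,0,0],[-0.0275,-0.0125,0,0,0,0,0],[-0.0275,-0.0125,0,0,0,0,0],[-0.0275,-0.0125,0,0,0,0,0],[-0.0275,-0.0125,0,0,0,0,0]]' >/dev/null
python3 -m inch '[[-0.0275,-0.0125,0,0,0,0,0],[-0.0275,-0.0125,0,0,0,0,0],[-0.0275,-0.0125,0,0,0,0,0],[-0.0275,-0.0125,0,0,0,0,0],[-0.0275,-0.0125,0,0,0,0,0]]' >/dev/null
python3 -m inch '[[-0.0275,-0.0125,0,0,0,0,0],[0,0,0.02,0,0,0,0],[0,0,0.02,0,0,0,0],[0,0,0,0,0,0,0]]'
python3 -c "
from h import *
go(.4206,-.3165,.083,np.pi/2+TW)"
```

```text
clock: 18.5
position: [0.4175, -0.3146, 0.2072]
tool_rot: [-3.139, -0.003, 1.762]
force: [-0.6, -0.0, -0.3]
grip_width: 0.0852
finger_force: 0.0
t 18.50 tool-shift [-0.0029  0.003   0.1241] turn [-0.003 -0.003 -0.   ] q [ 0.98  0.44 -0.6   1.87  0.31  0.93  0.44] w 0.0852 F [-0.6 -0.  -0.3]
```

```bash
python3 -m inch '[[-0.002,0.003,0.03,-0.003,-0.003,0,0],[0,0,0.04,0,0,0,0],[0,0,0.03,0,0,0,0],[0,0,0.023,0,0,0,0],[0,0,0,0,0,0,0.2]]'
python3 -m inch '[[0,0,0,0,0,0,0.4],[0,0,0,0,0,0,0.5],[0,0,0,0,0,0,0.8],[0,0,0,0,0,0,1],[0,0,0,0,0,0,1]]' 20
python3 -c "
from h import *
go(.4206,-.3165,.083,np.pi/2+TW)"
```

```text
clock: 19.0
position: [0.4217, -0.3159, 0.0849]
tool_rot: [3.141, 0.0, 1.763]
force: [-0.1, 0.6, 1.2]
grip_width: 0.0732
finger_force: 0.0
clock: 19.5
position: [0.4232, -0.3174, 0.0883]
tool_rot: [3.137, 0.005, 1.761]
force: [-1.4, 0.8, 9.5]
grip_width: 0.0477
finger_force: 21.1
t 19.50 tool-shift [ 0.0014 -0.0024  0.0053] turn [ 0.004  0.005 -0.   ] q [ 0.9   0.62 -0.5   1.95  0.46  0.68  0.3 ] w 0.0477 F [-1.4  0.8  9.5]
```

```bash
python3 -m inch '[[0,0,0,0,0,0,0.4],[0,0,0,0,0,0,0.2],[0,0,0.006,0,0,0,0.2],[0,0,0,0,0,0,0.4],[0,0,0,0,0,0,0.5]]' 20
python3 -m inch '[[0,0,0,0,0,0,0.8],[0,0,0,0,0,0,1],[0,0,0,0,0,0,1]]' 20
python3 -c "
from h import *
go(.4206,-.3165,.083,np.pi/2+TW)
T=grab_frame('top');S=grab_frame('side')
o=np.zeros((600,800,3),np.uint8)
o[:,:400]=cv2.resize(T[180:240,330:370],(400,600),interpolation=2);o[:,400:]=cv2.resize(S[130:190,260:300],(400,600),interpolation=2)
cv2.imwrite('pics/bot.png',o[...,::-1])"
```

```text
clock: 20.0
position: [0.4224, -0.3168, 0.0807]
tool_rot: [3.139, 0.003, 1.762]
force: [-1.0, -0.3, -2.5]
grip_width: 0.0509
finger_force: 21.1
clock: 20.3
position: [0.4225, -0.3168, 0.0808]
tool_rot: [3.139, 0.003, 1.762]
force: [-0.6, 0.0, -1.3]
grip_width: 0.0507
finger_force: 21.2
t 20.30 tool-shift [ 0.0007 -0.0018 -0.0022] turn [ 0.003  0.003 -0.   ] q [ 0.89  0.63 -0.49  1.96  0.47  0.67  0.3 ] w 0.0507 F [-0.6  0.  -1.3]
```

View pics/bot.png

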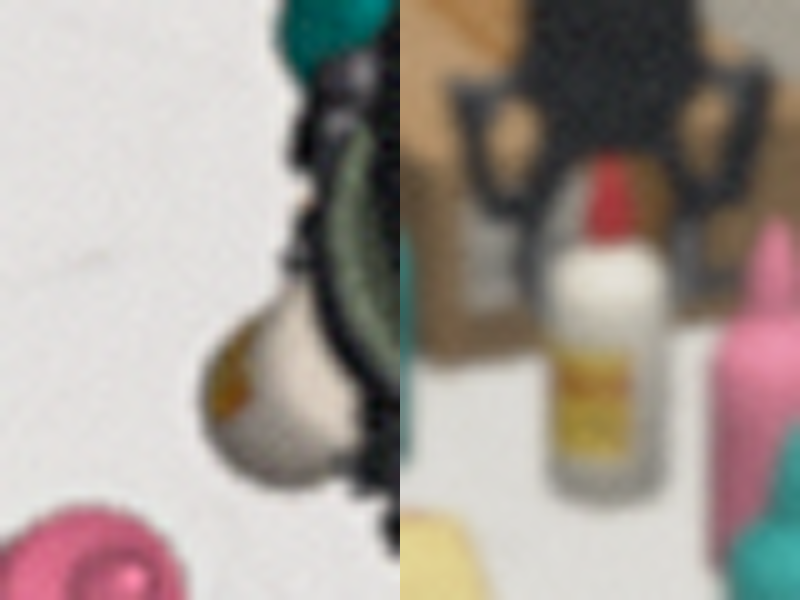

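The bottle is held upright (side half, cap at crop (610,195), body at (610,370)), clear of the pink one. I lift it and carry it to the tray.

```bash
python3 -m inch '[[0,0,-0.02,0,0,0,1],[0,0,-0.04,0,0,0,1],[0,0,-0.04,0,0,0,1],[0,0,-0.04,0,0,0,1],[0,0,0,0,0,0,1]]'
python3 -c "
from h import *
go(*tw(-.001,-.086),.089,np.pi/2+TW)"
```

```text
clock: 20.9
position: [0.4239, -0.3175, 0.2255]
tool_rot: [3.134, 0.008, 1.762]
force: [0.1, -0.4, -2.9]
grip_width: 0.0508
finger_force: 21.9
t 20.90 tool-shift [0.2304 0.1318 0.1355] turn [ 0.008  0.008 -0.   ] q [ 0.99  0.43 -0.61  1.84  0.3   0.95  0.44] w 0.0508 F [ 0.1 -0.4 -2.9]
```

```bash
python3 -m inch '[[0.02,0.0115,0,0.008,0.008,0,1],[0.025,0.0145,0,0,0,0,1],[0.025,0.0145,0,0,0,0,1],[0.025,0.0145,0,0,0,0,1],[0.025,0.0145,0,0,0,0,1]]' >/dev/null
python3 -m inch '[[0.025,0.0145,0,0,0,0,1],[0.025,0.0145,0,0,0,0,1],[0.025,0.0145,0,0,0,0,1],[0.02,0.01,0,0,0,0,1],[0.015,0.008,0,0,0,0,1]]' >/dev/null
python3 -m inch '[[0,0,0.02,0,0,0,1],[0,0,0.02,0,0,0,1],[0,0,0,0,0,0,1]]'
python3 - <<'E'
from h import *
go(*tw(-.001,-.086),.089,np.pi/2+TW)
T=grab_frame("top");S=grab_frame("side")
o=np.zeros((600,800,3),np.uint8)
o[:,:400]=cv2.resize(T[150:240,200:260],(400,600),interpolation=2);o[:,400:]=cv2.resize(S[130:220,230:290],(400,600),interpolation=2)
cv2.imwrite("pics/hover2.png",o[...,::-1])
E
```

```text
clock: 22.2
position: [0.5053, -0.0655, 0.1789]
tool_rot: [-3.133, -0.006, 1.762]
force: [-1.1, -0.2, -1.5]
grip_width: 0.0507
finger_force: 22.0
t 22.20 tool-shift [-0.0032  0.0059  0.0898] turn [-0.009 -0.006  0.001] q [ 0.5   0.48 -0.65  1.92  0.36  0.87 -0.14] w 0.0507 F [-1.1 -0.2 -1.5]
```

View pics/hover2.png

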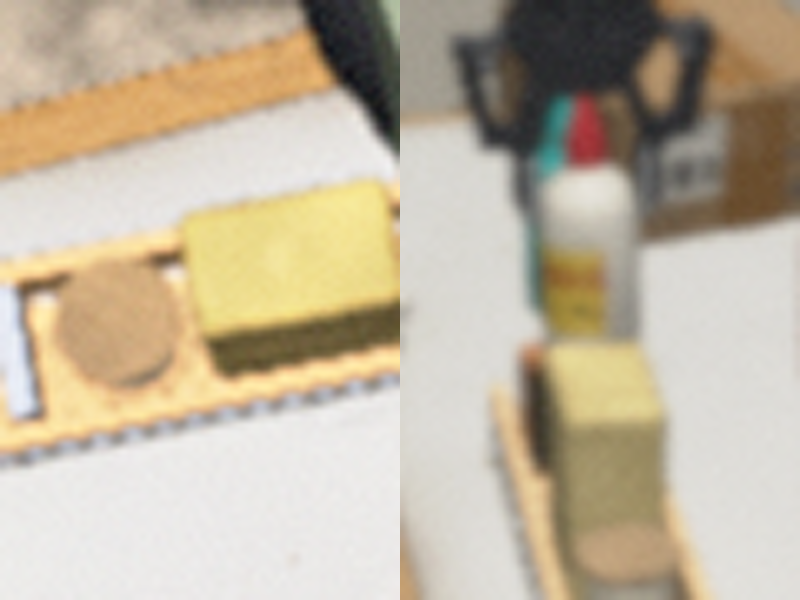

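The wax stands squarely in the tray next to the spool, with its top at crop (290,255). The bottle hangs upright behind it and in line. I correct by 6 mm across the tray and lower it.

```bash
python3 -m inch '[[-0.003,0.006,0,-0.008,-0.006,0,1],[0,0,0.02,0,0,0,1],[0,0,0.02,0,0,0,1],[0,0,0.01,0,0,0,1],[0,0,0,0,0,0,1]]'
python3 -c "
from h import *
go(*tw(-.001,-.086),.089,np.pi/2+TW)"
```

```text
clock: 22.8
position: [0.5133, -0.0676, 0.1308]
tool_rot: [3.139, 0.001, 1.762]
force: [0.3, 0.4, -2.1]
grip_width: 0.0506
finger_force: 22.0
t 22.80 tool-shift [ 0.0009 -0.0025  0.0418] turn [ 0.002  0.001 -0.   ] q [ 0.46  0.55 -0.6   1.95  0.44  0.77 -0.2 ] w 0.0506 F [ 0.3  0.4 -2.1]
```

```bash
python3 -m inch '[[0.001,-0.0025,0,0,0,0,1],[0,0,0.015,0,0,0,1],[0,0,0.01,0,0,0,1],[0,0,0.007,0,0,0,1],[0,0,0,0,0,0,1]]'
python3 -m inch '[[0,0,0.004,0,0,0,1],[0,0,0.003,0,0,0,1],[0,0,0.002,0,0,0,1],[0,0,0,0,0,0,1]]'
python3 -c "
from h import *
go(*tw(-.001,-.086),.089,np.pi/2+TW)"
```

```text
clock: 23.3
position: [0.5104, -0.0669, 0.0982]
tool_rot: [3.14, 0.0, 1.762]
force: [-0.2, 0.1, -1.6]
grip_width: 0.0507
finger_force: 22.0
clock: 23.7
position: [0.5108, -0.067, 0.0901]
tool_rot: [3.139, 0.001, 1.762]
force: [0.5, -0.1, -2.6]
grip_width: 0.0505
finger_force: 22.0
t 23.70 tool-shift [-0.0001 -0.      0.0011] turn [ 0.003  0.001 -0.   ] q [ 0.43  0.61 -0.56  1.98  0.5   0.68 -0.25] w 0.0505 F [ 0.5 -0.1 -2.6]
```

```bash
python3 -m inch '[[0,0,0.0015,0,0,0,1],[0,0,0.0015,0,0,0,1],[0,0,0,0,0,0,1]]'
```

```text
clock: 24.0
position: [0.5117, -0.0668, 0.0883]
tool_rot: [3.137, 0.002, 1.762]
force: [-3.2, 1.1, 18.6]
grip_width: 0.0506
finger_force: 24.2
```

```bash
python3 -m inch '[[0,0,-0.001,0,0,0,0.5],[0,0,0,0,0,0,0.3],[0,0,0,0,0,0,0.1],[0,0,0,0,0,0,0],[0,0,-0.02,0,0,0,0]]'
python3 -m inch '[[0,0,-0.04,0,0,0,0],[0,0,-0.04,0,0,0,0],[-0.02,0,-0.02,0,0,0,0],[-0.03,0,0,0,0,0,0],[-0.025,0,0,0,0,0,0]]'
python3 - <<'E'
from h import *
go(*tw(-.001,-.162),.088,np.pi/2+TW)
T=grab_frame("top");S=grab_frame("side")
for l in("bottle","wax_middle","spool"): print(l,[(np.round(r["xy"]),round(r["score"],2)) for r in landmark_of(l,"side")[:5]])
o=np.zeros((600,800,3),np.uint8)
o[:,:400]=cv2.resize(T[150:240,205:265],(400,600),interpolation=2);o[:,400:]=cv2.resize(S[150:240,230:290],(400,600),interpolation=2)
cv2.imwrite("pics/placed.png",o[...,::-1])
E
```

```text
clock: 24.5
position: [0.5097, -0.0669, 0.1068]
tool_rot: [-3.142, -0.0, 1.762]
force: [-0.4, -0.7, 1.5]
grip_width: 0.0851
finger_force: 0.0
clock: 25.0
position: [0.5251, -0.1422, 0.2091]
tool_rot: [3.138, 0.002, 1.761]
force: [-1.0, -1.4, 0.0]
grip_width: 0.0857
finger_force: 0.0
t 25.00 tool-shift [ 0.0006 -0.0002  0.1211] turn [ 0.004  0.002 -0.   ] q [ 0.63  0.48 -0.64  1.82  0.35  0.95  0.03] w 0.0857 F [-1.  -1.4  0. ]
bottle [(array([254., 175.]), 0.67), (array([258., 206.]), 0.64), (array([299., 212.]), 0.6), (array([296., 187.]), 0.56)]
wax_middle [(array([260., 203.]), 0.65)]
spool [(array([263., 226.]), 0.58), (array([222., 174.]), 0.32), (array([260., 204.]), 0.19)]
```

View pics/placed.png

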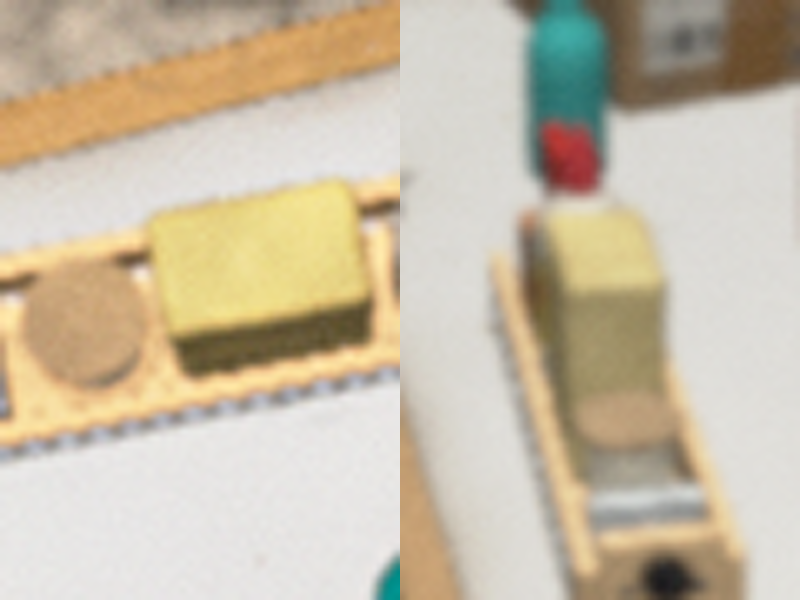

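The bottle stands behind the wax, its cap at crop (572,160), with the row in line. Now I grip the board and push.

```bash
python3 -m inch '[[0.001,0,0.04,0.004,0,0,0],[0,0,0.04,0,0,0,0],[0,0,0.03,0,0,0,0],[0,0,0.009,0,0,0,0.3],[0,0,0,0,0,0,0.6]]' 40
python3 -m inch '[[0,0,0,0,0,0,0.7],[0,0,0,0,0,0,0.8],[0,0,0,0,0,0,1],[0,0,0,0,0,0,1],[0,0,0,0,0,0,1]]' 40
python3 -c "
from h import *
trayp()"
```

```text
clock: 25.75
position: [0.5243, -0.1387, 0.0889]
tool_rot: [-3.139, -0.0, 1.763]
force: [-0.2, 0.5, 0.3]
grip_width: 0.059
finger_force: 0.0
clock: 26.25
position: [0.5265, -0.1397, 0.0909]
tool_rot: [3.139, 0.002, 1.762]
force: [4.9, 0.4, 6.2]
grip_width: 0.0158
finger_force: 44.1
tray xyz [ 0.0006 -0.1602  0.0909]
```

```bash
python3 -m inch '[[0.004,0.0015,-0.002,0,0,0,1],[0.005,0,0,0,0,0,1],[0.005,0,0,0,0,0,1],[0.004,0,0,0,0,0,1],[0,0,0,0,0,0,1]]'
python3 -m inch '[[0.004,0,0,0,0,0,1],[0.004,0,0,0,0,0,1],[0,0,0,0,0,0,1]]'
python3 -c "
from h import *
trayp()"
```

```text
clock: 26.75
position: [0.5229, -0.1216, 0.091]
tool_rot: [-3.141, 0.001, 1.762]
force: [9.2, 1.3, -24.2]
grip_width: 0.0155
finger_force: 43.7
clock: 27.05
position: [0.5214, -0.114, 0.0911]
tool_rot: [-3.141, 0.001, 1.762]
force: [8.3, -0.9, -24.9]
grip_width: 0.0154
finger_force: 43.6
tray xyz [ 0.0005 -0.1341  0.0911]
```

```bash
python3 -m inch '[[0.002,0.001,0.0015,0,0,0,1],[0.002,0.001,0.0005,0,0,0,1],[0,0,0,0,0,0,1]]'
python3 -m inch '[[0.002,0,0,0,0,0,1],[0.002,0,0,0,0,0,1],[0,0,0,0,0,0,1]]'
python3 -c "
from h import *
trayp()"
```

```text
clock: 27.35
position: [0.5212, -0.1116, 0.0907]
tool_rot: [-3.138, 0.004, 1.76]
force: [-16.3, -9.8, 27.4]
grip_width: 0.0155
finger_force: 51.5
clock: 27.65
position: [0.5204, -0.1074, 0.0908]
tool_rot: [-3.138, 0.004, 1.761]
force: [-17.9, -6.9, 28.1]
grip_width: 0.0152
finger_force: 51.5
tray xyz [ 0.0007 -0.1274  0.0908]
```

```bash
python3 -m inch '[[0,-0.0014,-0.001,0,0,0,1],[0,0,0,0,0,0,1]]'
python3 -m inch '[[0.001,0,0,0,0,0,1],[0.001,0,0,0,0,0,1],[0,0,0,0,0,0,1]]'
python3 -c "
from h import *
trayp()"
```

```text
clock: 27.85
position: [0.5202, -0.1071, 0.0909]
tool_rot: [-3.141, 0.002, 1.761]
force: [-1.3, -5.3, -2.3]
grip_width: 0.0155
finger_force: 47.1
clock: 28.15
position: [0.5198, -0.1051, 0.0909]
tool_rot: [-3.141, 0.003, 1.761]
force: [-1.5, -4.7, -1.3]
grip_width: 0.0154
finger_force: 47.2
tray xyz [ 0.0006 -0.125   0.0909]
```

```bash
python3 -m inch '[[0.001,0,0,0,0,0,1],[0.001,0,0,0,0,0,1],[0,0,0,0,0,0,1]]'
python3 -m inch '[[0.001,0,0,0,0,0,1],[0,0,0,0,0,0,1]]'|grep -E 'pos|force'
```

```text
clock: 28.45
position: [0.5195, -0.1039, 0.0909]
tool_rot: [-3.141, 0.003, 1.76]
force: [0.9, -10.4, -2.2]
grip_width: 0.0152
finger_force: 47.0
position: [0.5195, -0.1037, 0.0909]
force: [3.4, -14.6, -5.1]
finger_force: 46.8
```

```bash
python3 -m inch '[[0.0005,0,0,0,0,0,1],[0,0,0,0,0,0,1]]'|grep -E 'pos|force'
python3 - <<'E'
from h import *
T=grab_frame("top");S=grab_frame("side")
o=np.zeros((600,800,3),np.uint8)
o[:,:500]=cv2.resize(T[165:225,180:230],(500,600),interpolation=2);o[:,500:]=cv2.resize(S[160:240,245:285],(300,600),interpolation=2)
cv2.imwrite("pics/clamped.png",o[...,::-1])
E
```

```text
position: [0.5195, -0.1037, 0.091]
force: [3.1, -17.2, -4.4]
finger_force: 46.7
```

View pics/clamped.png

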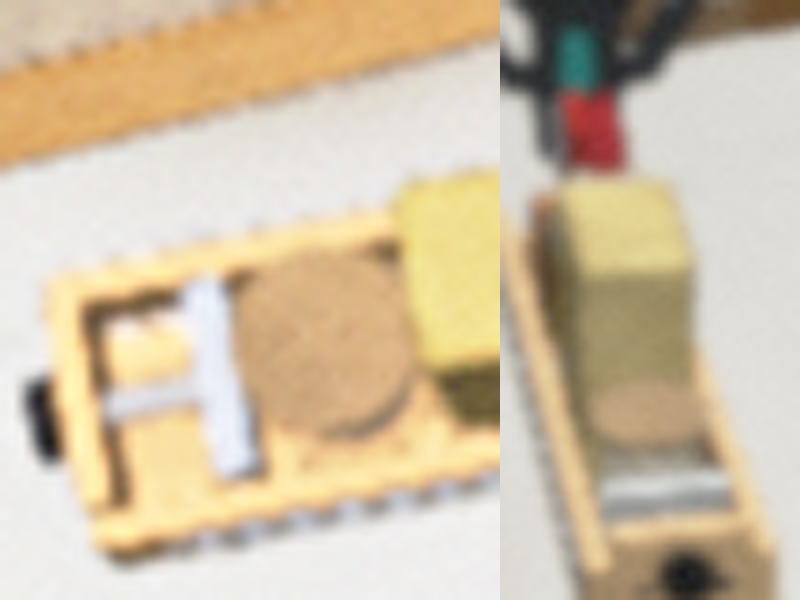

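The spool at crop (325,340) touches the stop, the wax touches the spool, and the bottle is close behind. About 17 N is applied, which is roughly 14 N on the goods. Now I release and retreat.

```bash
python3 -m inch '[[0,0,0,0,0,0,0.7],[0,0,0,0,0,0,0.4],[0,0,0,0,0,0,0],[0,0,0,0,0,0,0],[-0.005,0,-0.02,0,0,0,0]]'
python3 -m inch '[[0,0,-0.03,0,0,0,0],[0,0,-0.04,0,0,0,0],[0,0,-0.04,0,0,0,0],[-0.03,-0.02,-0.03,0,0,0,0],[-0.03,-0.03,0,0,0,0,0]]' >/dev/null
python3 -m inch '[[-0.03,-0.03,0,0,0,0,0],[-0.03,-0.03,0,0,0,0,0],[-0.03,-0.03,0,0,0,0,0],[-0.03,-0.03,0,0,0,0,0],[0,0,0,0,0,0,0]]'
python3 - <<'E'
from h import *
T=grab_frame("top");S=grab_frame("side")
c,n=np.cos(TW),np.sin(TW)
for l,z in(("board_grip",.106),("board_face",.008),("wax_middle",.068),("spool",.008),("bottle",.008)):
    for r in landmark_of(l,"top")[:5]:
        d=at_z("top",r["xy"],z)[:2]-TR; print(l,round(r["score"],2),np.round([c*d[0]+n*d[1],-n*d[0]+c*d[1]],4))
# cap blob in top & side, triangulated
def blob(I,r):
    h=cv2.cvtColor(I,cv2.COLOR_RGB2HSV); m=((h[...,0]<8)|(h[...,0]>168))&(h[...,1]>140); o,lab,st,ce=cv2.connectedComponentsWithStats(m[r[1]:r[3],r[0]:r[2]].astype(np.uint8)); return [(ce[i]+r[:2],st[i,4]) for i in range(1,o) if st[i,4]>8]
a=blob(T,np.array((225,160,310,215)));b=blob(S,np.array((235,150,290,200)));print(a,b)
for p,_ in a:
    for q,_ in b:
        w,e=tri(p,q); d=w[:2]-TR; print(np.round([c*d[0]+n*d[1],-n*d[0]+c*d[1],w[2],e],4))
E
```

```text
clock: 29.45
position: [0.5191, -0.1046, 0.109]
tool_rot: [-3.138, -0.001, 1.763]
force: [-0.3, -0.7, -0.2]
grip_width: 0.0816
finger_force: 0.0
clock: 30.45
position: [0.384, -0.3186, 0.2504]
tool_rot: [-3.139, 0.002, 1.755]
force: [0.4, 1.1, -0.1]
grip_width: 0.0852
finger_force: 0.0
board_grip 0.82 [ 0.0046 -0.1206]
board_face 0.85 [-0.0033 -0.0928]
board_face 0.34 [0.0342 0.0119]
wax_middle 0.78 [-0.0014  0.0096]
spool 0.67 [-0.0015  0.0906]
bottle 0.83 [-0.0348 -0.3678]
bottle 0.75 [-0.0096 -0.0589]
bottle 0.65 [-0.186  -0.2294]
bottle 0.52 [-0.148  -0.0536]
[(array([285.31782946, 180.76744186]), np.int32(129)), (array([261.5, 185. ]), np.int32(38))] [(array([256.47826087, 176.91304348]), np.int32(46))]
[-0.0022 -0.122   0.1093  0.0035]
[ 1.000e-04 -5.690e-02  1.379e-01  1.050e-02]
```

```bash
python3 -c "
from workcell import bot
print(bot.job_done())"
```

```text
the job is handed in; nothing more can be done
None
```

The spool, wax block and bottle stand upright in one row against the end stop, with the board pushed up at about 17 N (roughly 14 N on the goods), the gripper released and clear, and the job handed in at about 31 s; I was not shown the verdict.

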